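Reset the tripped bench supply

ROBOT

A 7-joint arm with a two-finger parallel gripper is mounted at the origin on the work surface. World frame = base frame: x ahead of the robot, y to its left, z up, the work surface at z = 0. Lengths are in mm, angles in rad, forces in N, time in s.
With the tool pointing down it reaches from about 400 to 875 mm from the base axis. Payload 19.3 kg.
Tool frame: the origin (TCP) lies midway between the tips of the shut fingers; the grasp point (between the pads) lies r.tcp_to_grasp behind it (r.tcp_to_grasp is the distance from the TCP to the grasp point, in mm); z points along the fingers, y is the direction in which the jaws open and shut (so a half turn about z gives the same grasp; the last joint's range is limited). The gripper opens to 85 mm and grips with 20 to 120 N. Pads are 22 mm wide; open, the fingers measure 114 mm over their backs; the gripper's body (76 mm by 85 mm) begins 54 mm behind the grasp point. The pads swing forward as they close: fully open they stand 13 mm farther back than shut.
Start: joints at [-1.185, 0.521, -0.036, 1.599, 0.021, 1.021, -0.113], TCP at [275.129, 561.176, 231.291] pointing down, gripper open.
Joint ranges: [-2.91, 2.91], [-0.3, 2.13], [-1.5, 1.42], [0.17, 2.43], [-1.26, 4.41], [0.16, 1.93], [-2.52, 2.52]. Speed limits (rad/s): [1.89, 1.89, 2.39, 2.39, 3.01, 3.01, 3.01].

INTERFACE

Orientations are given as a rotation vector (axis times angle).
In Python, from cell import r gives the robot as it stands. The module is installed in compiled form; this text tells all that it offers.
- The arm moves only by the shell command python3 -m crank 'ROWS' [OPENING]. ROWS is a JSON object of lists of equal length, an entry for each row: "linear": the shift along the tool's x, y, z in m, a list of three; "dr": the turn, a rotation vector about the tool's x, y, z in degrees, a list of three. In form: {"linear": [[dx, dy, dz], ...], "dr": [[wx, wy, wz], ...]}. A call has exactly 5 rows; each row is the pose to reach, as a shift and turn from the pose measured when the call began, along the tool's axes at that moment; what a row does not reach only later rows make up. A row lasts 1/8 s, in which the tool goes at most 62.5 mm and 10.7 degrees, less where a joint would pass 70% of its speed; a pose out of reach is approached as far as the arm can. A call with a gripper value outside its range is refused whole. OPENING is the opening, from 0 (shut) to 1 (fully open), set as the call begins (- or left out, the last holds). The fingers move at their own pace and stop on an object; the grip force is fixed at half the most. Time passes only in rows, so rows that repeat a pose let the fingers close, or fill a call up. It gives the time, the measured TCP pose, the force and the opening at its end, in the units of the state.
- r.sense(): the state, without advancing time (a new reading comes with each control period).
- r.snapshot(name): name is "scene" or "top" or "wrist"; returns the picture (384x512x3 uint8, red, green, blue); there is no depth.
- r.calibration(name): a dict with "camera_matrix" (3x3 intrinsics, pixels), "k1" (the pictures are not rectified: a ray, as slopes to the right and down, at radius r is drawn at 1 + k1 r^2 times it, then the intrinsics apply), "camera_from_world" (4x4, takes a point from world to camera coordinates); the wrist camera has in their place "tool_from_camera" (4x4, takes a point from camera to tool coordinates, whose origin is the TCP and whose axes are the flange's). Camera axes: x right, y up, looking along -z (the intrinsics and any distortion apply to the point x, -y, -z); pixel columns grow to the right and rows downward; lengths in mm; the calibration is good to about 2 mm. A picture is of the moment at which its call begins: read the wrist's pose just before it. calibration takes no time and is no camera call.
- r.job_done(): hands the job in, once; it reports no verdict.
Trained networks look in the newest picture that a camera, given by its name, has taken for a name from the list of things; names that differ only in an ending like _2 or _b are one class to them, and where a whole thing is asked for, a point or a joint stands for the part that bears it (a point fixed in the world has none). Each returns a list of dicts, best first, with "score" (0 to 1); they miss things now and then, are a little off and sometimes report something else, mostly with a low value. They report only what shows in the picture. A call takes as long as a camera call.
- r.recognise(label, camera): "centre" ([x, y, z] in mm, in the coordinates of the camera as it stood for that picture, good to about 4 mm: the middle of the surface that is visible of it).
The state is a dict: "time": time; "qpos": joint angles; "qvel": joint speeds; "effort": joint torques, N m; "eef_pos": TCP position; "tool_rot": TCP orientation; "contact_force": force on the tool from outside, world axes, zero at the start; "ft_torque": the same for the moment, N m; "width": opening from 0.0 (shut) to 1.0 (fully open).
Only numpy, scipy, OpenCV 4.12 (cv2) and the standard library are available. Lean on these libraries where they do the work, as an engineer would, in place of code of your own. Each camera call takes 0.05 s, during which the arm holds its last target.

TASK

One of the two bench power supplies has tripped: the lamp on its top is red, the other's is green. On the red one, push the yellow guard fully open with a fingertip, reach the closed fingertips into the well, press the sunken red key all the way down and hold it for a full second, then let it up and push the guard fully shut again. Only push and press: do not lift or shove the supplies, leave the green one's guard and key alone, and do not disturb the other things on the bench.

Things in the scene. Friction and masses are not known exactly. Their poses are not given: they have to be found in the camera images.
- tripped_unit: the supply to reset, red lamp bar (50 x 14 mm) on top near its -x edge: a blue and grey box 110 (x) by 160 (y) by 70 mm high, loose on the bench, 1.3 to 2 kg. Origin: centre of its underside; z up; yaw up to 0.45 rad either way. Well centred at x 0, y -35 mm. Guard rails at x = +-35 mm, y -67 to +61 mm, stand 5 mm above its top
- tripped_well (a point): centre of the well's mouth on the tripped supply, at the level of its top (70 mm above the bench). The key's crown lies 18 mm below it, or 24 mm when pressed; the well is 46 mm across all the way down, clear of everything above once the guard is open
- tripped_key_top (a point): centre of the crown of the red key in the well of the tripped supply: 28 mm across, moves straight down
- tripped_key (a joint): travel of that key in m: 0 up, 0.006 fully down on its stop; a spring starts to give at about 1.5 N and takes 5 N to hold fully down; it comes up by itself
- tripped_guard (a joint): yellow guard of the tripped supply, m: 0 shut, 0.056 fully open on its stop. Slides along the supply's +y to open, takes about 1.2 N, stays where left; starts 0 to 0.010 ajar. A plate 60 (x) by 58 mm (y), its top 4.5 mm above the supply's top, centred over the well when shut
- tripped_tab (a point): centre of the upright tab on that guard: 44 mm along the supply's x, 8 mm thick in y, its top 22.5 mm above the supply's top and 9 mm above this point. 23 mm to the +y side of the guard plate's centre (at y -12 mm of the supply when shut, +44 open; the box ends at +80). Push its -y face to open, its +y face to shut
- healthy_unit: the other supply, same make but with a green lamp: a blue and grey box 110 (x) by 160 (y) by 70 mm high, loose on the bench, 1.3 to 2 kg. Origin and axes as on the tripped one
- healthy_guard (a joint): position of the guard of the green-lamp supply in m, shut (0); leave alone
- healthy_key (a joint): travel of the key of the green-lamp supply in m, up (0); leave alone
- spool: bystander: spool of solder standing on end, silver with green flanges, 61 mm across, 50 mm high; origin: centre of its underside
- flux_jar: bystander: small amber jar with a white cap, 52 mm across, 75 mm high; origin: centre of its underside
- tip_cleaner: bystander: round brass tip-cleaner pot on a blue foot, 72 mm across, 46 mm high; origin: centre of its underside
- screwdriver: bystander: green-handled screwdriver, 170 mm long, lying on the bench; origin under its middle

How it is judged (in metres and radians):
On the way, in this order (a step that is already met when the one before it is completed fails the run):
1. the tripped supply's guard is pushed fully open (value of joint tripped_guard above 0.05 m), for 0.1 s.
2. its key is pressed all the way down with the fingers and held for a second (value of joint tripped_key above 0.0048 m and contact force between the fingers and tripped_key above 1 N), for 0.8 s.
3. the key is up again and the guard is pushed fully shut (value of joint tripped_key below 0.001 m and value of joint tripped_guard below 0.004 m), for 0.2 s.
At the end, for the whole second after the job is handed in: The tripped supply's guard is shut to within 4 mm and its key is up (within 1 mm) after having been opened past 50 mm and the key held at least 4.8 mm down for 0.8 s; the green one's guard and key are as they were; both supplies and the bystanders stand within 20 mm of where they started, at rest (all of step 3 and value of joint healthy_guard below 0.004 m and value of joint healthy_key below 0.001 m and distance of each of tripped_unit, healthy_unit, spool, flux_jar, tip_cleaner, screwdriver from where it was at the start of the episode below 0.02 m and linear speed of each of tripped_unit, healthy_unit below 0.01 m/s); the robot touches nothing.
It fails at once if the key or guard of the green-lamp supply is worked (value of joint healthy_key above 0.002 m or value of joint healthy_guard above 0.008 m).
It fails at once if a supply is lifted, tipped or shoved by more than 20 mm (distance of any of tripped_unit, healthy_unit from where it was at the start of the episode above 0.02 m or height (world z) of any of tripped_unit, healthy_unit above 0.008 m or angle between any of tripped_unit, healthy_unit's own z axis and vertical above 0.1 rad).
It fails at once if a bystander is lifted or moved by more than 20 mm (distance of any of spool, flux_jar, tip_cleaner, screwdriver from where it was at the start of the episode above 0.02 m).
It also fails if it takes over 51 s, if anything falls off the work surface, if the arm or the gripper's body presses on something with over 40 N, if the wrist force passes 120 N, or if a joint passes its speed limit or range.

## Working session

There is one attempt and no reset: what is moved stays moved. The work goes in short steps, Python scripts to look and compute and a shell command to move; the robot and the scene stay as the last step left them, time stands still between calls to the robot, and variables do not carry over. Pictures are saved under pics/ and viewed, and the job is handed in when it is done.

```bash
mkdir -p pics; python3 - <<'E'
from cell import r
import cv2,numpy as np
s=r.sense();print({k:np.round(v,3).tolist() for k,v in s.items()}, r.tcp_to_grasp)
for n in ("scene","top"):
    im=r.snapshot(n);cv2.imwrite(f"pics/{n}0.png",im[:,:,::-1])
    c=r.calibration(n)
    print(n,c)
    T=np.linalg.inv(np.array(c["camera_from_world"]))
    for l in ("tripped_unit","healthy_unit","tripped_tab","tripped_well","spool","flux_jar","tip_cleaner","screwdriver"):
        for d in r.recognise(l,n)[:3]:
            print(n,l,round(d["score"],2),np.round(T@np.r_[d["centre"],1],0)[:3])
print(r.calibration("wrist"), r.sense()["time"])
E
```

```text
{'time': 0.0, 'qpos': [-1.185, 0.522, -0.036, 1.6, 0.021, 1.021, -0.113], 'qvel': [-0.0, 0.0, -0.001, -0.0, -0.001, -0.001, -0.0], 'effort': [-0.002, -92.712, 1.979, -36.995, 0.018, 0.008, 0.0], 'eef_pos': [275.008, 560.876, 230.72], 'tool_rot': [-0.71, -3.06, 0.002], 'contact_force': [0.982, -0.191, -0.369], 'ft_torque': [-0.025, 0.03, 0.046], 'width': 1.002} 18.700000000000003
scene {'camera_matrix': array([[479.42084597,   0.        , 259.69907781],
       [  0.        , 479.42084597, 195.14759403],
       [  0.        ,   0.        ,   1.        ]]), 'k1': -0.1389411446541522, 'camera_from_world': array([[-3.04224994e-03,  9.99769946e-01, -2.12320279e-02,
         2.20623459e+01],
       [-6.49685511e-01,  1.41646040e-02,  7.60071115e-01,
         3.32505640e+02],
       [ 7.60197001e-01,  1.61064672e-02,  6.49492957e-01,
        -1.73792232e+03],
       [ 0.00000000e+00,  0.00000000e+00,  0.00000000e+00,
         1.00000000e+00]])}
scene tripped_unit 0.7 [608. 181.  66.]
scene healthy_unit 0.87 [ 517. -155.   68.]
scene tripped_tab 0.78 [585. 169.  75.]
scene tripped_well 0.87 [
[... 1103 characters left out ...]
7.  52.  43.]
top tip_cleaner 0.53 [ 469. -191.   74.]
top tip_cleaner 0.21 [582. 163.  73.]
top screwdriver 0.69 [ 758. -237.   21.]
{'camera_matrix': array([[281.44118386,   0.        , 257.00673682],
       [  0.        , 281.44118386, 194.93305868],
       [  0.        ,   0.        ,   1.        ]]), 'k1': 0.008646028146062076, 'tool_from_camera': array([[ 8.10649310e-04,  9.62286637e-01,  2.72036343e-01,
         6.80106848e+01],
       [ 9.99999209e-01, -1.04162440e-03,  7.04657945e-04,
        -7.39750815e-01],
       [ 9.61442616e-04,  2.72035557e-01, -9.62286720e-01,
        -1.42419480e+02],
       [ 0.00000000e+00,  0.00000000e+00,  0.00000000e+00,
         1.00000000e+00]])} 0.9
```

View pics/scene0.png

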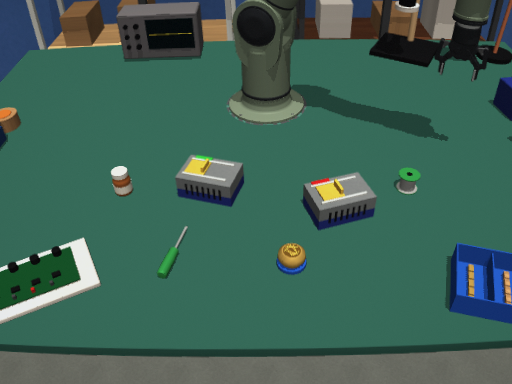

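View pics/top0.png

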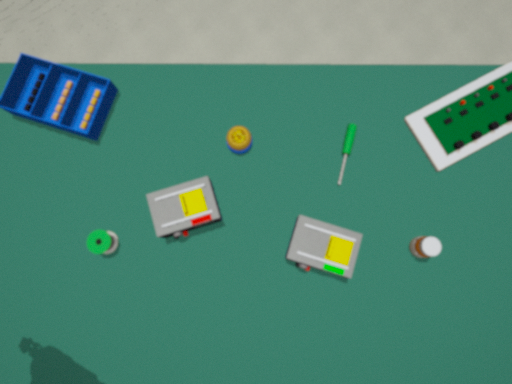

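```bash
python3 - <<'E'
import cv2
a=cv2.imread("pics/top0.png")[165:250,135:235];cv2.imwrite("pics/top0z.png",cv2.resize(a,None,fx=7,fy=7,interpolation=cv2.INTER_CUBIC))
a=cv2.imread("pics/scene0.png")[165:230,295:385];cv2.imwrite("pics/scene0z.png",cv2.resize(a,None,fx=8,fy=8,interpolation=cv2.INTER_CUBIC))
E
```

```text
(no output)
```

View pics/top0z.png

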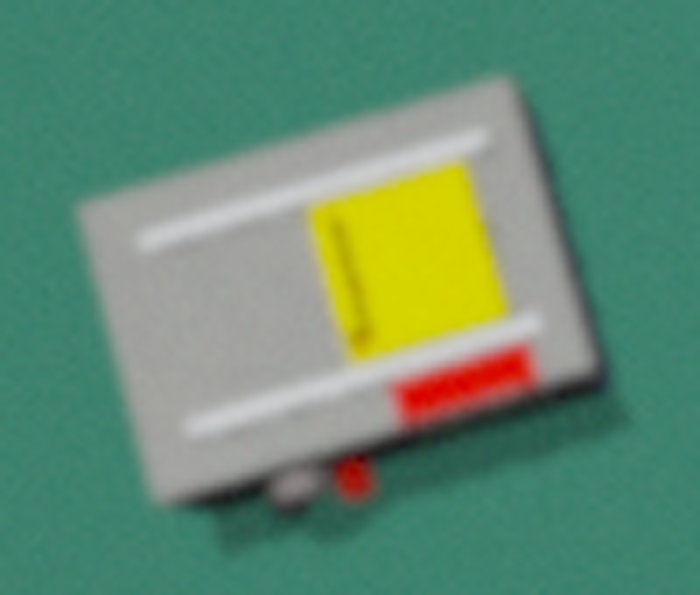

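View pics/scene0z.png

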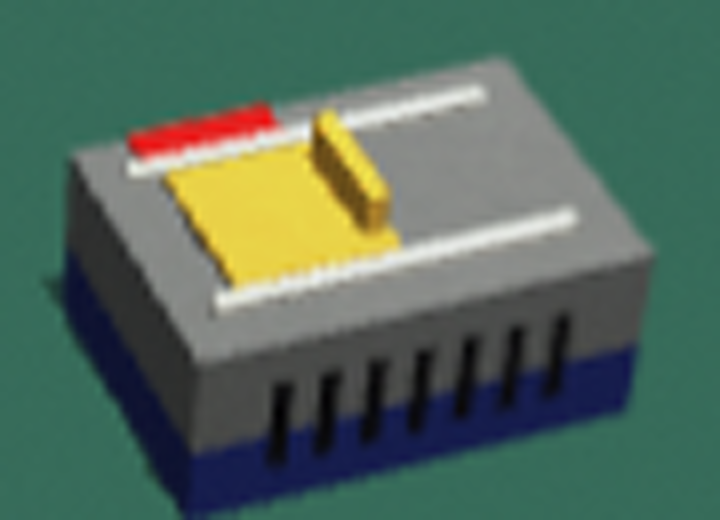

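```bash
cat > h.py <<'E'
import numpy as np,cv2
from cell import r
def ray(name,px,toolT=None):
    c=r.calibration(name);K=np.array(c["camera_matrix"]);u=(np.array(px,float)-K[:2,2])/K[0,0]
    v=u.copy()
    for _ in range(30): v=u/(1+c["k1"]*(v@v))
    d=np.array([v[0],-v[1],-1])
    T=np.linalg.inv(c["camera_from_world"]) if toolT is None else toolT@np.array(c["tool_from_camera"])
    return T[:3,3],T[:3,:3]@d
def onz(name,px,z,toolT=None):
    o,d=ray(name,px,toolT);return o+d*(z-o[2])/d[2]
def toolT(s):
    T=np.eye(4);T[:3,:3]=cv2.Rodrigues(np.array(s["tool_rot"],float))[0];T[:3,3]=s["eef_pos"];return T
def fitbox(P):  # corners order (+x+y),(+x-y),(-x-y),(-x+y)
    L=np.array([[55,80],[55,-80],[-55,-80],[-55,80]]);P=P[:,:2];m=P.mean(0);Q=P-m
    th=np.arctan2((L[:,0]*Q[:,1]-L[:,1]*Q[:,0]).sum(),(L*Q).sum())
    R=np.array([[np.cos(th),-np.sin(th)],[np.sin(th),np.cos(th)]])
    return m,th,np.linalg.norm(Q-L@R.T,axis=1)
E
python3 - <<'E'
from h import *
f=lambda p,k,o:(np.array(p)+.5)/k-.5+np.array(o)
A=[f(p,7,(135,165)) for p in [(78,205),(512,75),(600,375),(155,500)]]
B=[f(p,8,(295,165)) for p in [(655,252),(198,360),(72,152),(505,57)]]
for n,X in(("top",A),("scene",B)):
    P=np.array([onz(n,p,70) for p in X]);print(n,P.round(0).tolist(),fitbox(P))
E
```

```text
top [[606.0, 282.0, 70.0], [654.0, 129.0, 70.0], [547.0, 94.0, 70.0], [501.0, 249.0, 70.0]] (array([577.07614292, 188.406046  ]), np.float64(0.3006146907698193), array([1.07266216, 1.17238461, 2.21602476, 0.61844959]))
scene [[604.0, 283.0, 70.0], [652.0, 130.0, 70.0], [548.0, 98.0, 70.0], [500.0, 250.0, 70.0]] (array([575.95172921, 190.34732101]), np.float64(0.3071465695685129), array([0.69417333, 0.7245875 , 0.75409082, 0.65109332]))
```

```bash
cat >> h.py <<'E'
C=np.array([576.5,189.5]);YAW=0.304
def unit2world(x,y,z,C=C,yaw=YAW):
    c,s=np.cos(yaw),np.sin(yaw);return np.array([C[0]+c*x-s*y,C[1]+s*x+c*y,z])
def go(x,y,z,C=C,yaw=YAW):
    s=r.sense();T=toolT(s);R=T[:3,:3]
    p=unit2world(x,y,z,C,yaw)
    a=yaw+np.pi/2;Rt=np.array([[np.cos(a),np.sin(a),0],[np.sin(a),-np.cos(a),0],[0,0,-1]]).T.T
    lin=R.T@(p-T[:3,3])/1000
    dr=np.degrees(cv2.Rodrigues(R.T@Rt)[0].ravel())
    c,sn=np.cos(yaw),np.sin(yaw);d=T[:2,3]-C
    print("now unit",np.round([c*d[0]+sn*d[1],-sn*d[0]+c*d[1],T[2,3]],1),"t",round(s["time"],2),"F",np.round(s["contact_force"],1),"lin",lin.round(4),"dr",dr.round(2))
E
python3 - <<'E'
from h import *
go(0,-42,170)
E
```

```text
now unit [-176.3  444.8  231.3] t 0.9 F [ 0.1 -1.   0.8] lin [-0.4631 -0.2315  0.0613] dr [-0.    0.   46.46]
```

```bash
python3 -m crank '{"linear":[[-0.045,-0.023,0.006],[-0.09,-0.045,0.012],[-0.14,-0.07,0.018],[-0.19,-0.095,0.025],[-0.23,-0.115,0.03]],"dr":[[0,0,5],[0,0,10],[0,0,15],[0,0,20],[0,0,24]]}' 0; python3 -c "
from h import *
go(0,-42,170)"
```

```text
time: 1.52
eef_pos: [432.3, 354.7, 201.3]
tool_rot: [1.336, 2.843, 0.0]
contact_force: [0.4, 1.0, -0.4]
width: 0.003
now unit [-88.2 200.8 201.3] t 1.52 F [ 0.4  1.  -0.4] lin [-0.2581 -0.0104  0.0313] dr [2.000e-02 1.000e-02 2.225e+01]
```

```bash
python3 -m crank '{"linear":[[-0.052,-0.002,0.006],[-0.105,-0.004,0.012],[-0.158,-0.006,0.018],[-0.21,-0.008,0.025],[-0.258,-0.0105,0.031]],"dr":[[0,0,5],[0,0,10],[0,0,15],[0,0,19],[0,0,22.25]]}' 0; python3 - <<'E'
from h import *
s=r.sense();im=r.snapshot("wrist");cv2.imwrite("pics/w1.png",im[:,:,::-1])
T=toolT(s)@r.calibration("wrist")["tool_from_camera"]
for l in ("tripped_tab","tripped_unit"):
  for d in r.recognise(l,"wrist")[:2]: print(l,d["score"],(T@np.r_[d["centre"],1])[:3].round(0))
go(0,-42,170)
E
```

```text
time: 2.15
eef_pos: [589.9, 147.9, 170.2]
tool_rot: [1.862, 2.53, 0.0]
contact_force: [0.8, 1.3, 0.4]
width: -0.004
tripped_tab 0.72 [589. 163.  72.]
tripped_unit 0.73 [587. 164.  68.]
now unit [-1.000e-01 -4.480e+01  1.699e+02] t 2.3 F [-0.   1.7  0.3] lin [ 0.0028  0.     -0.0001] dr [-0.01  0.07 -0.24]
```

View pics/w1.png

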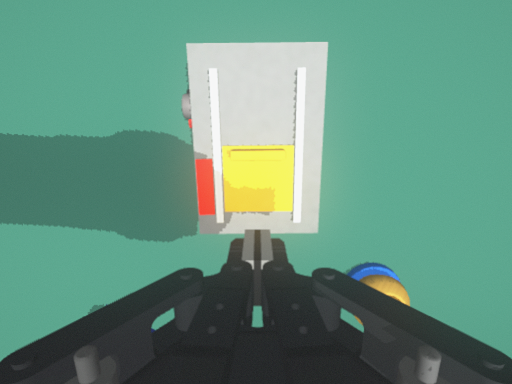

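```bash
python3 - <<'E'
from h import *
cv2.imwrite("pics/w1z.png",cv2.resize(cv2.imread("pics/w1.png")[130:290,180:340],None,fx=4,fy=4,interpolation=cv2.INTER_CUBIC))
s=r.sense();T=toolT(s)
P=np.array([onz("wrist",p,70,T) for p in [(327.5,42.5),(318.5,233.5),(198,233.5),(187.5,43)]])
print(P.round(0).tolist(),fitbox(P))
E
```

```text
[[606.0, 279.0, 70.0], [656.0, 127.0, 70.0], [549.0, 94.0, 70.0], [503.0, 247.0, 70.0]] (array([578.35679051, 186.56199758]), np.float64(0.30449884005875244), array([0.95768494, 1.15705981, 1.04783958, 0.77555043]))
```

View pics/w1z.png

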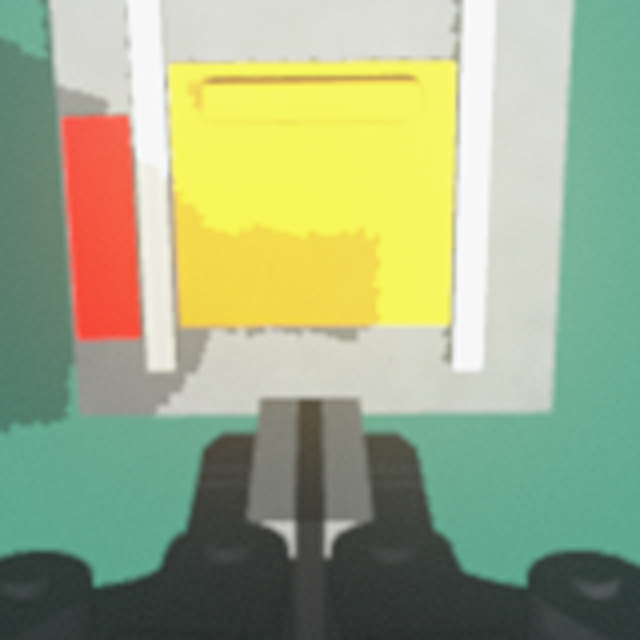

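```bash
sed -i 's/C=np.array(\[576.5,189.5\])/C=np.array([577.1,188.4])/' h.py; python3 - <<'E'
from h import *
s=r.sense();T=toolT(s)
for p in [(258,145.2),(258,211.2)]:
  w=onz("wrist",p,74.5,T)[:2];d=w-np.array([578.36,186.56]);print((-np.sin(YAW)*d[0]+np.cos(YAW)*d[1]))
go(0,-46,78.5)
E
```

```text
1.9721772144646654
-56.35375114115995
now unit [ -0.3 -43.6 169.9] t 2.3 F [-0.   1.7  0.3] lin [-0.0023  0.0003  0.0914] dr [-0.01  0.07 -0.24]
```

```bash
python3 -m crank '{"linear":[[0,0,0.03],[0,0,0.06],[0.001,0,0.08],[0.001,0,0.09],[0.001,0,0.091]],"dr":[[0,0,0],[0,0,0],[0,0,0],[0,0,0],[0,0,0]]}' 0; python3 -c "
from h import *
go(0,10,79)"
```

```text
time: 2.92
eef_pos: [589.4, 148.0, 78.8]
tool_rot: [1.863, 2.529, -0.002]
contact_force: [0.0, -1.2, -0.5]
width: -0.003
now unit [ -0.4 -42.2  78.8] t 2.92 F [ 0.  -1.2 -0.5] lin [ 0.0522  0.0002 -0.0002] dr [-0.03  0.06 -0.19]
```

```bash
python3 -m crank '{"linear":[[0.010,0,0],[0.020,0,0],[0.030,0,0],[0.040,0,0],[0.050,0,0]],"dr":[[0,0,0],[0,0,0],[0,0,0],[0,0,0],[0,0,0]]}' 0; python3 - <<'E'
from h import *
s=r.sense();im=r.snapshot("wrist");cv2.imwrite("pics/w2.png",im[:,:,::-1])
go(0,25,79)
E
```

```text
time: 3.55
eef_pos: [574.4, 196.4, 78.8]
tool_rot: [1.863, 2.529, -0.002]
contact_force: [0.2, -1.4, 1.0]
width: -0.001
now unit [-0.2 10.1 78.8] t 3.6 F [-0.3  0.9  1.5] lin [ 0.0149  0.0002 -0.0002] dr [-0.03  0.02 -0.11]
```

View pics/w2.png

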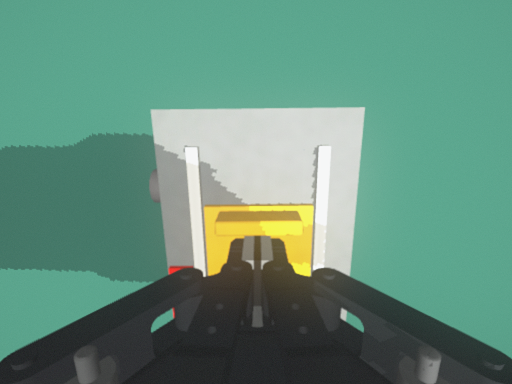

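```bash
cat >> h.py <<'E'
def edges(rb,rp,col=258):
    T=toolT(r.sense())
    a=onz("wrist",(col,rb),70,T);b=onz("wrist",(col,rp),74.5,T)
    f=lambda w:-np.sin(YAW)*(w[0]-C[0])+np.cos(YAW)*(w[1]-C[1])
    print("box +y edge",f(a).round(1),"plate +y edge",f(b).round(1),"guard",(80-(f(a)-f(b))+6).round(1))
E
python3 -c "
from h import *
edges(109,205)"
```

```text
box +y edge 80.8 plate +y edge 30.5 guard 35.7
```

```bash
python3 -m crank '{"linear":[[0.006,0,0],[0.012,0,0],[0.016,0,0],[0.0185,0,0],[0.0185,0,0]],"dr":[[0,0,0],[0,0,0],[0,0,0],[0,0,0],[0,0,0]]}' 0; python3 - <<'E'
from h import *
s=r.sense();im=r.snapshot("wrist");cv2.imwrite("pics/w3.png",im[:,:,::-1])
go(0,25,79)
E
```

```text
time: 4.22
eef_pos: [568.4, 215.8, 78.7]
tool_rot: [-1.862, -2.53, 0.001]
contact_force: [-0.7, 0.5, 0.1]
width: -0.0
now unit [-0.1 28.7 78.7] t 4.28 F [-0.6  0.2  0.2] lin [-0.0037  0.0001 -0.0003] dr [-0.02  0.01 -0.11]
```

View pics/w3.png

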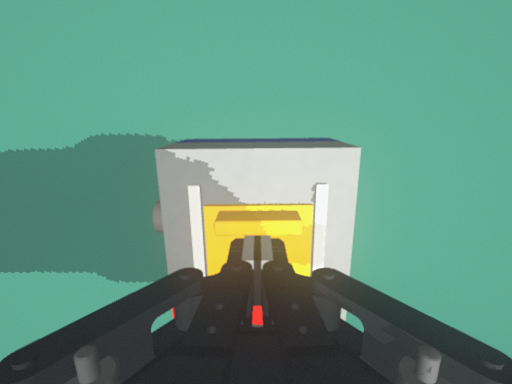

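```bash
python3 -c "
from h import *
edges(148.5,205)
go(0,-35,120)"
```

```text
box +y edge 79.3 plate +y edge 49.1 guard 55.8
now unit [-0.1 28.7 78.7] t 4.28 F [-0.6  0.2  0.2] lin [-0.0637  0.0002 -0.0413] dr [-0.02  0.01 -0.11]
```

```bash
python3 -m crank '{"linear":[[-0.01,0,-0.005],[-0.04,0,-0.03],[-0.07,0,-0.05],[-0.095,0,-0.07],[-0.105,0,-0.071]],"dr":[[0,0,0],[0,0,0],[0,0,0],[0,0,0],[0,0,0]]}' 0; python3 - <<'E'
from h import *
s=r.sense();im=r.snapshot("wrist");cv2.imwrite("pics/w4.png",im[:,:,::-1])
go(0,-35,95)
T=toolT(s)@r.calibration("wrist")["tool_from_camera"]
for l in ("tripped_key","tripped_well","tripped_key_top"):
  for d in r.recognise(l,"wrist")[:2]: print(l,d["score"],(T@np.r_[d["centre"],1])[:3].round(0))
print(unit2world(0,-35,52))
E
```

```text
time: 4.9
eef_pos: [600.9, 113.2, 151.3]
tool_rot: [1.864, 2.526, 0.002]
contact_force: [0.6, -0.6, -0.3]
width: 0.001
now unit [ -0.2 -79.1 150.5] t 4.95 F [ 0.8 -1.2 -0.7] lin [ 0.0442 -0.0001  0.0554] dr [ 0.06  0.06 -0.26]
tripped_key 0.82 [588. 158.  52.]
tripped_well 0.81 [573. 189.  69.]
tripped_key_top 0.9 [592. 157.  46.]
[587.57687124 155.00486309  52.        ]
```

View pics/w4.png

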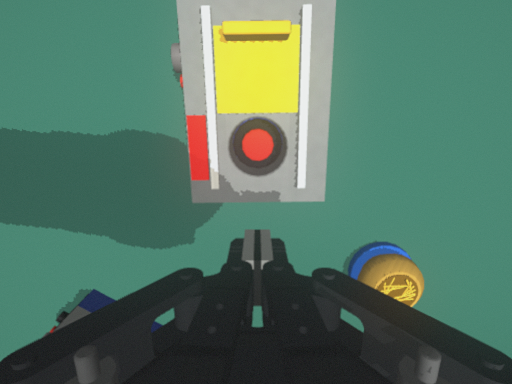

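```bash
python3 -m crank '{"linear":[[0.022,0,0.01],[0.044,0,0.03],[0.045,0,0.05],[0.045,0,0.057],[0.045,0,0.057]],"dr":[[0,0,0],[0,0,0],[0,0,0],[0,0,0],[0,0,0]]}' 0; python3 -c "
from h import *
T=toolT(r.sense())
go(0,-35,46)"
```

```text
time: 5.72
eef_pos: [585.2, 159.6, 91.5]
tool_rot: [-1.86, -2.53, 0.003]
contact_force: [-0.5, -1.0, -0.1]
width: 0.002
now unit [ -0.9 -29.9  91.5] t 5.72 F [-0.5 -1.  -0.1] lin [-0.0051  0.001   0.0455] dr [-0.14 -0.02 -0.05]
```

```bash
python3 -m crank '{"linear":[[-0.004,0.001,0.004],[-0.005,0.001,0.015],[-0.005,0.001,0.025],[-0.005,0.001,0.033],[-0.005,0.001,0.035]],"dr":[[0,0,0],[0,0,0],[0,0,0],[0,0,0],[0,0,0]]}' 0; python3 -c "
from h import *
go(0,-35,46)"
```

```text
time: 6.35
eef_pos: [587.2, 155.0, 55.7]
tool_rot: [-1.859, -2.53, 0.004]
contact_force: [0.0, -0.2, -0.0]
width: 0.004
now unit [ -0.3 -34.9  55.7] t 6.35 F [ 0.  -0.2 -0. ] lin [-0.0001  0.0004  0.0097] dr [-0.2  -0.02 -0.05]
```

```bash
python3 -m crank '{"linear":[[0,0,0.002],[0,0,0.004],[0,0,0.006],[0,0,0.008],[0,0,0.0095]],"dr":[[0,0,0],[0,0,0],[0,0,0],[0,0,0],[0,0,0]]}' 0; python3 -c "
from h import *
go(0,-35,45)"
```

```text
time: 6.98
eef_pos: [587.3, 155.1, 46.3]
tool_rot: [-1.859, -2.53, 0.004]
contact_force: [-0.0, 0.2, 4.7]
width: -0.001
now unit [ -0.2 -34.8  46.3] t 6.97 F [-0.   0.2  4.7] lin [-0.0002  0.0002  0.0013] dr [-0.18 -0.02 -0.05]
```

```bash
python3 -m crank '{"linear":[[0,0,0.0005],[0,0,0.001],[0,0,0.0015],[0,0,0.0015],[0,0,0.0015]],"dr":[[0,0,0],[0,0,0],[0,0,0],[0,0,0],[0,0,0]]}' 0; python3 -c "
from h import *
go(0,-35,45)"
```

```text
time: 7.6
eef_pos: [587.5, 155.1, 45.8]
tool_rot: [-1.859, -2.53, 0.003]
contact_force: [-6.1, -0.8, 22.3]
width: 0.002
now unit [ -0.1 -34.8  45.8] t 7.6 F [-6.1 -0.8 22.3] lin [-0.0002  0.0001  0.0008] dr [-0.15 -0.03 -0.05]
```

Hard on the stop (22 N). Hold there for two more calls.

```bash
for i in 1 2; do python3 -m crank '{"linear":[[0,0,0],[0,0,0],[0,0,0],[0,0,0],[0,0,0]],"dr":[[0,0,0],[0,0,0],[0,0,0],[0,0,0],[0,0,0]]}' 0; done
```

```text
time: 8.22
eef_pos: [587.4, 155.1, 46.1]
tool_rot: [-1.859, -2.53, 0.003]
contact_force: [-2.9, 0.1, 7.7]
width: 0.001
time: 8.85
eef_pos: [587.4, 155.1, 46.1]
tool_rot: [-1.859, -2.53, 0.003]
contact_force: [-1.9, 0.7, 5.6]
width: 0.004
```

```bash
python3 -m crank '{"linear":[[0,0,-0.008],[0,0,-0.03],[0,0,-0.055],[0,0,-0.075],[0,0,-0.08]],"dr":[[0,0,0],[0,0,0],[0,0,0],[0,0,0],[0,0,0]]}' 0; python3 -c "
from h import *
go(0,73,126)"
```

```text
time: 9.48
eef_pos: [588.1, 155.2, 127.4]
tool_rot: [-1.86, -2.53, 0.001]
contact_force: [-0.2, -0.1, -0.2]
width: -0.001
now unit [  0.5 -34.9 127.4] t 9.47 F [-0.2 -0.1 -0.2] lin [ 0.1079 -0.0006  0.0015] dr [-0.06 -0.05 -0.06]
```

```bash
python3 -m crank '{"linear":[[0.03,0,0],[0.06,0,0],[0.09,0,0],[0.105,-0.0005,0],[0.108,-0.0005,0]],"dr":[[0,0,0],[0,0,0],[0,0,0],[0,0,0],[0,0,0]]}' 0; python3 - <<'E'
from h import *
im=r.snapshot("top");cv2.imwrite("pics/t5.png",cv2.resize(im[150:260,120:240,::-1],None,fx=5,fy=5))
im=r.snapshot("scene");cv2.imwrite("pics/s5.png",cv2.resize(im[100:240,280:420,::-1],None,fx=4,fy=4,interpolation=cv2.INTER_CUBIC))
go(0,73,79)
E
```

```text
time: 10.1
eef_pos: [555.0, 258.5, 127.1]
tool_rot: [-1.859, -2.531, 0.001]
contact_force: [0.2, -0.6, 0.2]
width: 0.003
now unit [1.000e-01 7.220e+01 1.273e+02] t 10.2 F [ 0.1 -0.3 -0.4] lin [ 0.0007 -0.0001  0.0483] dr [-0.07 -0.01 -0.09]
```

View pics/s5.png

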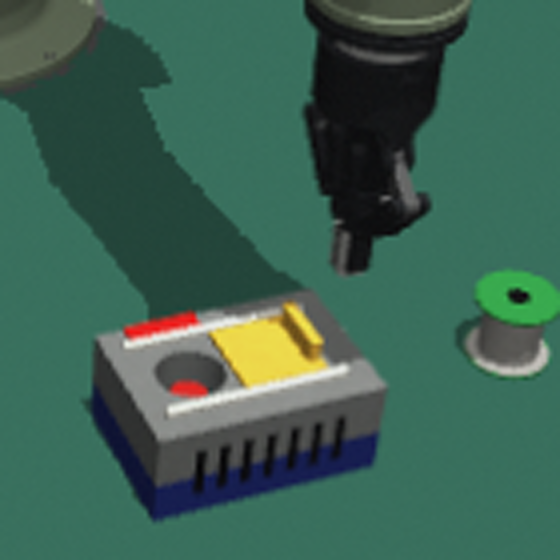

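```bash
python3 -m crank '{"linear":[[0,0,0.015],[0,0,0.03],[0,0,0.043],[0,0,0.048],[0,0,0.048]],"dr":[[0,0,0],[0,0,0],[0,0,0],[0,0,0],[0,0,0]]}' 0; python3 -c "
from h import *
go(0,20,79)"
```

```text
time: 10.82
eef_pos: [555.5, 257.2, 78.9]
tool_rot: [-1.861, -2.53, 0.002]
contact_force: [0.7, 0.6, -0.9]
width: 0.002
now unit [-0.1 72.1 78.9] t 10.82 F [ 0.7  0.6 -0.9] lin [-0.0521  0.0001 -0.0001] dr [-0.1 -0.  -0.1]
```

```bash
python3 -m crank '{"linear":[[-0.01,0,0],[-0.02,0,0],[-0.03,0,0],[-0.04,0,0],[-0.05,0,0]],"dr":[[0,0,0],[0,0,0],[0,0,0],[0,0,0],[0,0,0]]}' 0;  python3 -c "
from h import *
go(0,4,79)"
```

```text
time: 11.45
eef_pos: [570.7, 208.8, 79.0]
tool_rot: [-1.861, -2.53, 0.002]
contact_force: [0.2, 2.1, 0.7]
width: 0.003
now unit [-0.  21.4 79. ] t 11.45 F [0.2 2.1 0.7] lin [-0.0174  0.0001  0.    ] dr [-0.08 -0.01 -0.1 ]
```

```bash
python3 -m crank '{"linear":[[-0.006,0,0],[-0.012,0,0],[-0.015,0,0],[-0.017,0,0],[-0.017,0,0]],"dr":[[0,0,0],[0,0,0],[0,0,0],[0,0,0],[0,0,0]]}' 0;  python3 - <<'E'
from h import *
im=r.snapshot("wrist");cv2.imwrite("pics/w6.png",im[:,:,::-1])
go(0,3,79)
E
```

```text
time: 12.08
eef_pos: [575.6, 192.4, 79.0]
tool_rot: [-1.861, -2.53, 0.002]
contact_force: [0.9, -0.2, 0.4]
width: -0.0
now unit [-0.3  4.4 79. ] t 12.12 F [-1.  -0.2  0. ] lin [-0.0014  0.0003 -0.    ] dr [-0.11 -0.   -0.1 ]
```

View pics/w6.png

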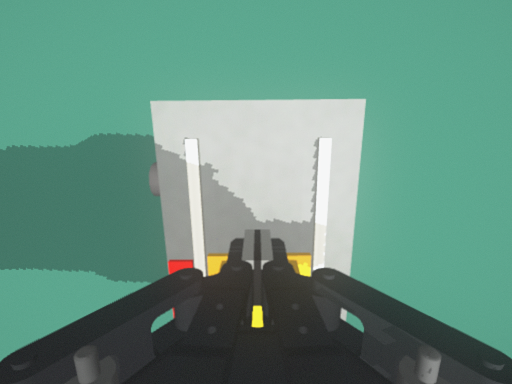

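```bash
python3 -c "
from h import *
edges(100,254.3,220); edges(100,254.3,300)"
```

```text
box +y edge 79.5 plate +y edge -5.1 guard 1.4
box +y edge 79.5 plate +y edge -5.1 guard 1.4
```

Guard reads ~1 mm; push slightly until force rises at the stop.

```bash
python3 -m crank '{"linear":[[-0.0007,0,0],[-0.001,0,0],[-0.0015,0,0],[-0.002,0,0],[-0.002,0,0]],"dr":[[0,0,0],[0,0,0],[0,0,0],[0,0,0],[0,0,0]]}' 0;  python3 -c "
from h import *
go(0,3,79)"
```

```text
time: 12.75
eef_pos: [575.7, 191.9, 79.0]
tool_rot: [-1.859, -2.53, 0.001]
contact_force: [-2.9, 7.7, 0.7]
width: 0.001
now unit [-0.3  3.7 79. ] t 12.75 F [-2.9  7.7  0.7] lin [-0.0007  0.0003 -0.    ] dr [-0.12 -0.08 -0.05]
```

```bash
python3 -m crank '{"linear":[[0.005,0,0],[0.015,0,-0.002],[0.02,0,-0.03],[0.02,0,-0.07],[0.02,0,-0.11]],"dr":[[0,0,0],[0,0,0],[0,0,0],[0,0,0],[0,0,0]]}' 0; python3 -m crank '{"linear":[[0.03,0,0],[0.06,0,0],[0.09,0,0],[0.11,0,0],[0.12,0,0]],"dr":[[0,0,0],[0,0,0],[0,0,0],[0,0,0],[0,0,0]]}' 0; python3 - <<'E'
from h import *
a=r.snapshot("top");b=r.snapshot("scene")
cv2.imwrite("pics/t7.png",a[:,:,::-1]);cv2.imwrite("pics/s7.png",b[:,:,::-1])
z=lambda i,y0,y1,x0,x1:cv2.resize(i[y0:y1,x0:x1,::-1],(400,380),interpolation=cv2.INTER_CUBIC)
o=cv2.imread("pics/top0.png")[:,:,::-1]
cv2.imwrite("pics/c7.png",np.hstack([z(a,165,250,135,225),z(b,165,230,295,363)]))
c=r.calibration("top");T=np.linalg.inv(c["camera_from_world"])
for n in("spool","flux_jar","tip_cleaner","screwdriver","healthy_unit"):
  r.recognise
d=np.abs(a.astype(int)-o).sum(2)>90;print([x.tolist() for x in cv2.connectedComponentsWithStats(d.astype(np.uint8))[2] if x[4]>25])
go(0,0,100)
E
```

```text
time: 13.38
eef_pos: [569.6, 211.3, 190.3]
tool_rot: [-1.859, -2.53, 0.002]
contact_force: [0.5, 1.0, -0.0]
width: 0.003
time: 14.0
eef_pos: [533.3, 326.7, 190.3]
tool_rot: [-1.858, -2.531, 0.002]
contact_force: [0.0, -0.3, 0.2]
width: -0.004
[[0, 0, 512, 384, 184068], [0, 133, 110, 251, 11783], [201, 187, 9, 23, 87], [179, 194, 9, 22, 88], [47, 363, 11, 15, 37], [64, 363, 17, 12, 61], [39, 366, 9, 13, 27], [60, 373, 23, 11, 70]]
now unit [ -0.3 144.7 190.3] t 14.1 F [ 0.4 -0.4  0.8] lin [-0.1447  0.0004  0.0902] dr [-0.13 -0.06  0.02]
```

View pics/c7.png

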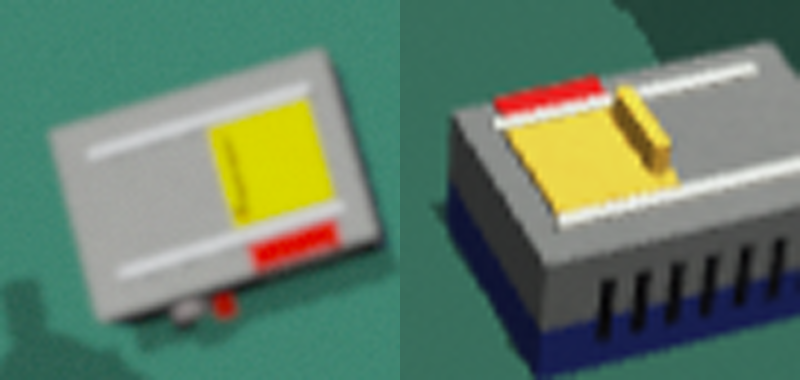

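View pics/s7.png

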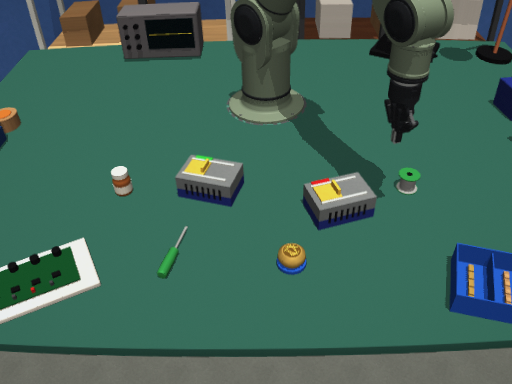

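```bash
python3 -c "
from cell import r
print(r.job_done())"
```

```text
the job is handed in; nothing more can be done
None
```

I reset the red-lamp supply and handed the job in at about 14 s of the 51 s allowed. No verdict came back.

- **Open:** I pushed the guard open with the closed fingertips. The wrist picture put it at about 55 mm of 56; it had started about 8 mm ajar.
- **Press:** I pressed the key down to its stop and held it for about 1.9 s. The fingertip stood at about 46 mm height, which is where the crown should be when pressed. The force read 4.7 to 22 N.
- **Shut:** I let the key up and pushed the guard back until it met its stop. The wrist picture read about 1 mm just before the last push, and the force then rose to about 8 N.

**Last checks:**
- The top picture, compared with the first one, differed only at the guard's edges and in the arm and its shadow. The supplies and bystanders showed no movement.
- The arm was clear of everything, at about 190 mm height.
- I could not see that the key was up, because the shut guard hides it. I only know that the fingers left it and that it comes up by itself.
- The lamp still showed red in the last pictures.
- One sideways move overshot by about 5 mm above the well. I corrected it before going in.

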